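# Repack the accessory crate: swap, divide, top layer

## Task

In the two-layer packing crate the round levelling foot and the square valve block stand in each other's foam nests: swap them, so that the round foot stands upright in the nest with the round hole and the square block upright in the nest with the square hole (the bare round rubber mat is free for parking). Then lay the divider board squarely across the two tall ends of the crate, handle up, and last stand the measuring cup upright inside the round rim on the divider. Leave everything released and at rest.

Things in the scene. Friction and masses are not known exactly. Their poses are not given: they have to be found in the camera images.
- crate: Cardboard-brown packing crate, fixed to the table, 100 (its x) x 232 (its y) mm, standing at table height. Origin: centre of its underside. Base 6 mm thick; at both y ends a solid end block 24 mm thick, over the full 100 mm width, top 80 mm above the origin; along the two long sides only low rails 6 mm thick, top 18 mm above the origin. The two nests sit between the end blocks. The divider rests on the tops of the end blocks.
- round_nest: White foam block 84 x 84 x 18 mm fixed in the crate (origin 6 mm above the crate's origin, 46 mm from the crate's centre along its y, on one side or the other; same yaw as the crate), with a ROUND blind hole 63 mm in diameter, 12 mm deep, with a dark grey felt floor. Origin: centre of its underside; hole floor 6 mm above the origin, rim 18 mm above. At the start the square block stands in it.
- square_nest: Same white foam block 84 x 84 x 18 mm on the other side of the crate, with a SQUARE blind hole 61 x 61 mm, sides parallel to the block, 12 mm deep, with a dark grey felt floor. Origin: centre of its underside; hole floor 6 mm above the origin, rim 18 mm above. At the start the round foot stands in it.
- foot: Round levelling foot, loose, about 0.22 kg, upright: black rubber disc 46 mm in diameter, 10 mm thick, at the bottom; plain steel cylinder 38 mm in diameter from 10 to 52 mm; dark nut 26 mm in diameter from 52 to 60 mm. Origin: centre of its underside; z up.
- block: Square valve block, loose, about 0.26 kg, upright: plain steel 38 x 38 mm (sides along its x and y), 52 mm high, with a brass port 22 mm in diameter on top from 52 to 60 mm. Origin: centre of its underside; z up.
- divider: Divider board, loose, about 0.22 kg, lying flat on the table: plywood 100 (its x) x 232 (its y) x 8 mm. In its middle a wooden upright handle 14 mm thick (along x), 36 mm long (along y), from 8 to 44 mm above the origin: pinch it along x. Towards its +y end a low black round rim. Origin: centre of the board's underside. It may lie on the crate either way round.
- divider_rim (a point): Centre of the round rim on the divider, on the board's top face (8 mm above the divider's origin, 68 mm along the divider's +y). The rim is a ring of 80 mm outer and 72 mm inner diameter, 8 mm high above the board. The cup belongs inside it.
- cup: White plastic measuring cup without handle, loose, about 0.06 kg, upright, open at the top: 50 mm outer diameter at the bottom, 56 mm at the rim, 75 mm high. Origin: centre of its underside; z up.
- mat: Bare black round rubber mat, fixed on the table, 90 mm in diameter, 3 mm thick: free spot for parking. Origin: centre of its underside.
Not all that is in view belongs to the job. What is shaped like the block but purple or turquoise is not meant.

How it is judged (in metres and radians):
On the way, in this order (a step that is already met when the one before it is completed fails the run):
1. the round foot stands in the round nest and the square block in the square nest (horizontal distance between foot and round_nest below 0.013 m and z of foot in the frame of round_nest between 0.003 and 0.0095 m and angle between each of foot, block's own z axis and vertical below 0.1 rad and horizontal distance between block and square_nest below 0.018 m and z of block in the frame of square_nest between 0.003 and 0.0095 m and contact force between the fingers and foot below 0.1 N and contact force between the fingers and block below 0.1 N), for 0.2 s.
2. the divider lies across the two crate ends (horizontal distance between divider and crate below 0.015 m and z of divider in the frame of crate between 0.077 and 0.084 m and angle between divider's own z axis and vertical below 0.05 rad and angle between the y axis of divider and the y axis of crate, either way round below 0.12 rad and contact force between the fingers and divider below 0.1 N), for 0.2 s.
3. the cup stands in the rim on the divider (horizontal distance between cup and divider_rim below 0.014 m and z of cup in the frame of divider_rim between -0.004 and 0.004 m and angle between cup's own z axis and vertical below 0.1 rad and contact force between the fingers and cup below 0.1 N), for 0.2 s.
At the end, for the whole second after the job is handed in: Foot upright on the round hole's floor, block upright on the square hole's floor, within 13 and 18 mm of centre; divider level on both crate ends, handle up, within 15 mm and 0.12 rad; cup upright inside the rim, within 14 mm; all released and at rest (all of step 1 and all of step 2 and all of step 3 and linear speed of each of foot, block, divider, cup below 0.02 m/s); the robot touches nothing.
It also fails if it takes over 128 s, if anything falls off the work surface, if the arm or the gripper's body presses on something with over 40 N, if the wrist force passes 120 N, or if a joint passes its speed limit or range.

## Robot

A 6-joint arm with a two-finger parallel gripper is mounted at the origin on the work surface. World frame = base frame: x ahead of the robot, y to its left, z up, the work surface at z = 0. Lengths are in m, angles in degrees, forces in N, time in s.
With the tool pointing down it reaches from about 0.275 to 0.875 m from the base axis. Payload 12.5 kg.
Tool frame: the origin (TCP) lies at the very end of the fingers, on their centre line; the grasp point (between the pads) lies 19 mm behind it (robot.hold_point_z is the distance from the TCP to the grasp point, in m); z points along the fingers, y is the direction in which the jaws open and shut (so a half turn about z gives the same grasp; the last joint's range is limited). The gripper opens to 85 mm and grips with 20 to 120 N. Pads are 22 mm wide; open, the fingers measure 114 mm over their backs; the gripper's body (76 mm by 85 mm) begins 54 mm behind the grasp point. The pads swing forward as they close: fully open they stand 13 mm farther back than shut.
Start: joints at [-73.144, 20.094, 94.641, -0, 65.266, -4.847], TCP at [0.203, -0.511, 0.202] pointing down, gripper open.
Joint ranges: [-157.81, 157.81], [-45, 120.19], [0.68, 151.7], [-89.99, 269.99], [4.06, 180], [-164.3, 164.3]. Speed limits (degrees/s): [127.2, 127.2, 159.86, 180, 180, 180].

## Interface

Orientations are given as [roll, pitch, yaw] about the fixed x, y, z axes, in that order (R = Rz(yaw) Ry(pitch) Rx(roll)).
In Python, from bench import robot, optics, workorder gives the robot as it stands.
- The arm moves only by the tool step_arm, never from a script. Its arguments are lists of equal length, an entry for each row: "slide": the shift along the tool's x, y, z in m, a list of three; "twist": the turn, a rotation vector about the tool's x, y, z in rad, a list of three; "grip": the closure in counts, from 0 (fully open) to 255 (shut). A call has 1 to 8 rows; each row shifts and turns the commanded pose from where the row before left it, along the tool's axes as they then stand; what a row does not reach is not made up. A row lasts 1/10 s, in which the tool goes at most 50 mm and 8.59 degrees, less where a joint would pass 70% of its speed; a pose out of reach is approached as far as the arm can. A call with a gripper value outside its range is refused whole. The fingers move at their own pace and stop on an object; "grip_force" is the grip in N (left out, the last holds). Time passes only in rows, so rows that do not move let the fingers close. It gives the time, the measured TCP pose, the force and the opening at its end, in the units of the state.
- robot.get_obs(): the state, without advancing time (a new reading comes with each control period).
- optics.get_image(name): name is "side" or "top"; returns the picture (480x640x3 uint8, red, green, blue); there is no depth.
- optics.calibration(name): a dict with "vfov" (degrees; the focal length in pixels is half the picture's height over the tangent of half this angle, whatever the lens; pixels are square), "cx", "cy" (the principal point, pixels), "R" (3x3) and "t" (3): a world point X has camera coordinates R X + t. Camera axes: x right, y down, z forward; pixel columns grow to the right and rows downward; lengths in m; the calibration is good to about 2 mm. A picture is of the moment at which its call begins. calibration takes no time and is no camera call.
- workorder.sign_off(): hands the job in, once; it reports no verdict.
The state is a dict: "time_s": time; "joint_pos": joint angles; "joint_velocities": joint speeds; "joint_efforts": joint torques, N m; "tcp_pos": TCP position; "tool_rot": TCP orientation; "contact_force": force on the tool from outside, world axes, zero at the start; "wrist_torque": the same for the moment, N m; "grip_width": finger opening in m.
Only numpy, scipy, OpenCV 4.12 (cv2) and the standard library are available. Lean on these libraries where they do the work, as an engineer would, in place of code of your own. Each camera call takes 0.05 s, during which the arm holds its last target. There are 200 camera calls.

## Working session

There is one attempt and no reset: what is moved stays moved. The work goes in short steps, Python scripts to look and compute and a tool call to move; the robot and the scene stay as the last step left them, time stands still between calls to the robot, and variables do not carry over. Pictures are saved under pics/ and viewed, about 12 in all and at most 16, crops included, and the job is handed in when it is done.

Besides the shell and the picture viewer there is one more tool, called after "Request:" as a command line: name --argument value ..., lists and objects as JSON in quotes. step_arm: Moves the arm, as the interface text tells. Its arguments: {"type":"object","properties":{"slide":{"type":"array"},"twist":{"type":"array"},"grip":{"type":"array"},"grip_force":{"type":"number"}},"required":["slide","twist","grip"]}

```bash
ls; mkdir -p pics; python3 - <<'E'
from bench import robot, optics
import cv2
print(robot.get_obs())
for n in("top","side"):
    im=optics.get_image(n);cv2.imwrite(f"pics/{n}0.png",im[:,:,::-1]);print(n,optics.calibration(n))
E
```

```text
pics
{'time_s': 0.0, 'joint_pos': array([-7.31453925e+01,  2.01236963e+01,  9.46771560e+01, -6.77524333e-04,
        6.52663477e+01, -4.84734551e+00]), 'joint_velocities': array([ 0.06699407, -0.05560862, -0.01942985,  0.05270758,  0.04285557,
       -0.05719486]), 'joint_efforts': array([ 2.35723728e-04, -5.06106091e+01, -2.91407901e+01, -6.67002155e-05,
        4.50460240e-03,  1.24750548e-05]), 'tcp_pos': array([ 0.20329004, -0.51065225,  0.20116321]), 'tool_rot': array([-1.79932988e+02, -5.06564494e-03,  2.17022338e+01]), 'contact_force': array([ 1.1153913 , -0.62745415,  0.48477319]), 'wrist_torque': array([-0.03388865,  0.04517249, -0.01060222]), 'grip_width': 0.08572555745636898}
top {'vfov': 54.05008819912895, 'cx': 317.1775204760358, 'cy': 241.7993142286766, 'R': array([[ 0.00360642, -0.99995532, -0.00873837],
       [-0.9947541 , -0.00269404, -0.10225963],
       [ 0.10223152,  0.00906132, -0.99471936]]), 't': array([0.08907422, 0.48959549, 0.73574657])}
side {'vfov': 42.655235347558936, 'cx': 314.2519225264587, 'cy': 245.96369896576027, 'R': array([[-0.98632506, -0.16478524, -0.00294929],
       [-0.09287136,  0.57048849, -0.81603786],
       [ 0.13615353, -0.80460469, -0.57799092]]), 't': array([0.53434604, 0.03550849, 1.23644901])}
```

View pics/top0.png

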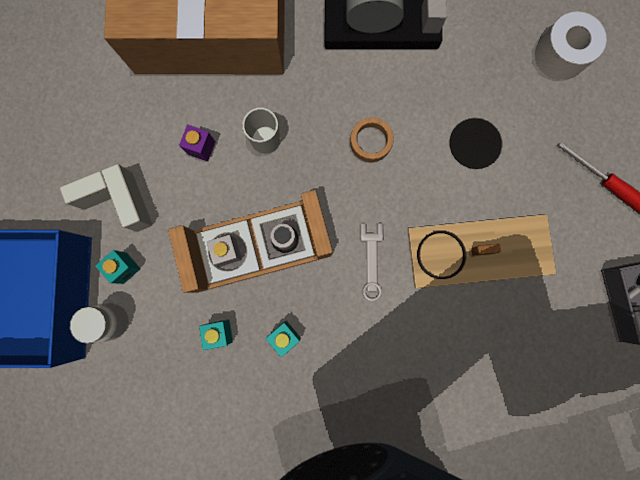

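View pics/side0.png

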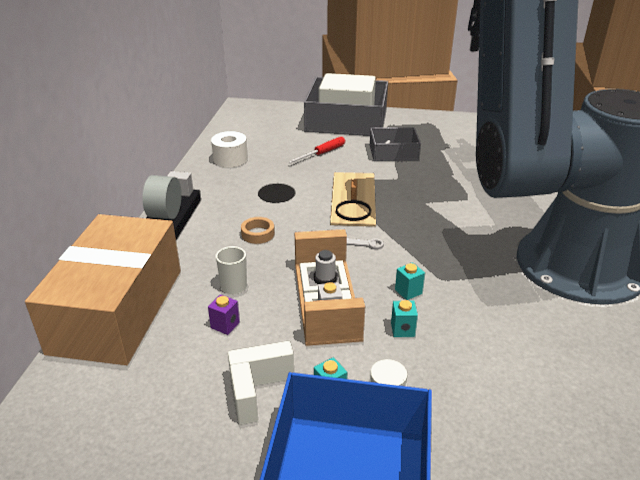

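The top view shows the block at about (222,249) in the left nest, the foot at (284,236) in the right one, the crate yawed, the cup at (262,130), the mat at (475,143) and the divider handle at (485,250). The side view agrees. I'll crop for exact corners.

```bash
cat > h.py <<'E'
import numpy as np,cv2
from bench import robot,optics
def crop(n,x0,y0,w,h,s,out,im=None):
    im=optics.get_image(n) if im is None else im
    c=cv2.resize(im[y0:y0+h,x0:x0+w],None,fx=s,fy=s,interpolation=cv2.INTER_CUBIC)[:,:,::-1].copy()
    for k in range((x0+9)//10*10,x0+w,10):
        cv2.line(c,((k-x0)*s,0),((k-x0)*s,6 if k%50 else 14),(0,0,255),1)
        if k%20==0: cv2.putText(c,str(k),((k-x0)*s,18),0,.35,(0,255,255),1)
    for k in range((y0+9)//10*10,y0+h,10):
        cv2.line(c,(0,(k-y0)*s),(6,(k-y0)*s),(0,0,255),1)
        cv2.putText(c,str(k),(8,(k-y0)*s+4),0,.35,(0,255,255),1)
    cv2.imwrite("pics/"+out,c); return im
def cal(n):
    c=optics.calibration(n);return c,240/np.tan(np.radians(c["vfov"]/2)),np.array(c["R"]),np.array(c["t"])
def ray(n,u,v,z):
    c,f,R,t=cal(n); d=R.T@np.array([(u-c["cx"])/f,(v-c["cy"])/f,1]); o=-R.T@t
    return o+d*(z-o[2])/d[2]
def proj(n,X):
    c,f,R,t=cal(n); p=R@np.array(X)+t; return np.array([c["cx"]+f*p[0]/p[2],c["cy"]+f*p[1]/p[2]])
E
python3 - <<'E'
from h import *
im=cv2.imread("pics/top0.png")[:,:,::-1]
crop("top",165,183,180,115,4,"c1.png",im)
crop("top",400,205,165,90,4,"c2.png",im)
E
```

```text
(no output)
```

View pics/c1.png

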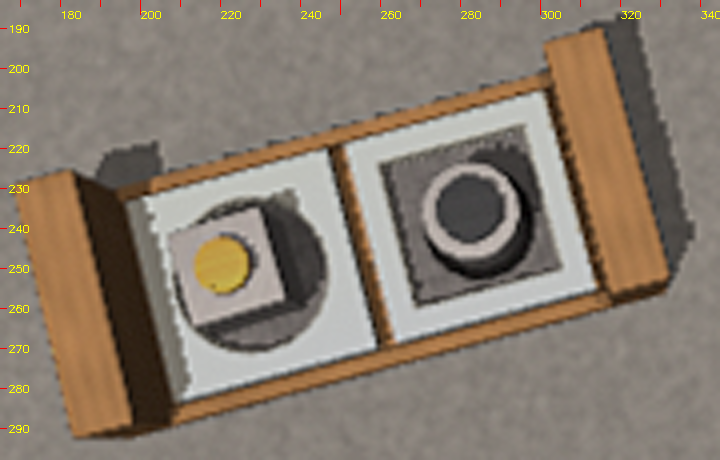

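View pics/c2.png

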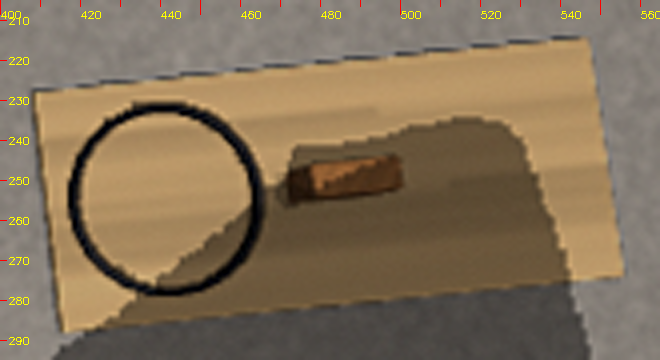

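```bash
python3 - <<'E'
from h import *
np.set_printoptions(precision=4,suppress=True)
def P(l,z): return np.array([ray("top",u,v,z)[:2] for u,v in l])
def yaw(v): return np.degrees(np.arctan2(v[1],v[0]))
L=P([(169.3,228),(183.5,292.3),(197.8,291),(183,225.5)],.08);R=P([(301.3,193.8),(315.8,190),(332.5,253.8),(317.8,257.3)],.08)
C=(L.mean(0)+R.mean(0))/2
print("crate",C,"yaxis yaw",yaw(L.mean(0)-R.mean(0)),"len",np.linalg.norm(L[0]-R[1]),np.linalg.norm(L[0]-L[1]),np.linalg.norm(R[1]-R[2]))
u=L.mean(0)-R.mean(0);u/=np.linalg.norm(u)
print("pred nests L",C+.046*u,"R",C-.046*u)
s=P([(260,224),(295.8,214.3),(305,250),(269.5,259)],.024);print("sq",s.mean(0),yaw(s[0]-s[1]),np.linalg.norm(s[0]-s[1]),np.linalg.norm(s[1]-s[2]))
print("round",P([(227.8,251.8)],.024))
print("foot",P([(282.5,235.3)],.072),P([(282.8,237)],.064))
b=P([(207,241.8),(229.8,234.8),(236.8,258),(214.3,264.8)],.064);print("block",b.mean(0),P([(220.5,249.3)],.072),[yaw(b[0]-b[1]),yaw(b[0]-b[3]),yaw(b[3]-b[2])],np.linalg.norm(b[0]-b[1]),np.linalg.norm(b[1]-b[2]))
d=P([(409.3,228),(546.8,214.5),(555.5,274),(416.3,287.8)],.008);print("div",d.mean(0),yaw(d[0]-d[1]),yaw(d[3]-d[2]),np.linalg.norm(d[0]-d[1]),np.linalg.norm(d[1]-d[2]))
print("rim",P([(441.5,254.8)],.016),"handle",P([(489,248.8)],.044))
print("mat",P([(475.5,143.5)],.003))
for n in("top","side"):
  im=cv2.imread(f"pics/{n}0.png")[:,:,::-1]
c=cv2.imread("pics/top0.png")[:,:,::-1];A=cv2.imread("pics/side0.png")[:,:,::-1]
crop("top",235,95,60,65,6,"a.png",c);crop("side",205,235,60,65,6,"b.png",A)
cv2.imwrite("pics/c3.png",np.hstack([cv2.imread("pics/a.png"),cv2.imread("pics/b.png")]))
E
```

```text
crate [0.4844 0.1908] yaxis yaw 105.15670432025958 len 0.22868892758309892 0.0995599118505673 0.1003337558472325
pred nests L [0.4723 0.2352] R [0.4964 0.1464]
sq [0.4976 0.1469] 105.46751775125944 0.06040404648326388 0.06039411900787482
round [[0.4728 0.2354]]
foot [[0.4943 0.143 ]] [[0.4926 0.1432]]
block [0.4726 0.2364] [[0.4727 0.237 ]] [np.float64(107.39786186270577), np.float64(18.99919467169367), np.float64(107.07871920852075)] 0.036569799372916136 0.037585859984624485
div [ 0.4768 -0.1807] 95.7929992603878 95.83737840032691 0.2291327784094157 0.09891841677057334
rim [[ 0.4695 -0.112 ]] handle [[ 0.4771 -0.1795]]
mat [[ 0.6601 -0.1773]]
```

View pics/c3.png

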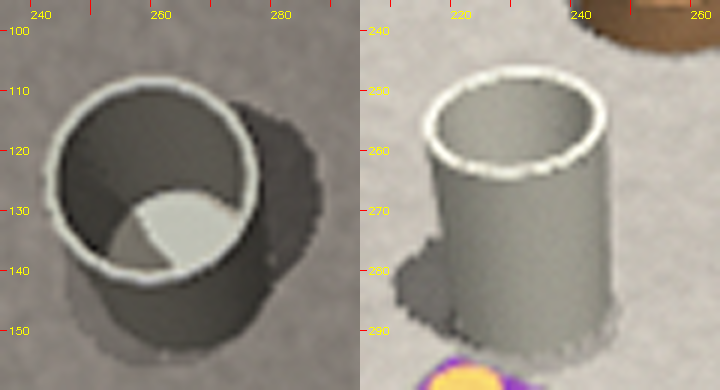

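Request:
step_arm --slide '[[0,0,0],[0,0,0],[0,0,0],[0,0,0],[0,0,0],[0,0,0],[0,0,0],[0,0,0]]' --twist '[[0,0,-0.14],[0,0,-0.14],[0,0,-0.14],[0,0,-0.14],[0,0,-0.14],[0,0,-0.14],[0,0,-0.14],[0,0,-0.14]]' --grip '[0,0,0,0,0,0,0,0]' --grip_force 40

```text
time_s: 0.9
tcp_pos: [0.2033, -0.5108, 0.2014]
tool_rot: [-180.0, -0.0, 86.2]
contact_force: [-0.1, -0.3, -0.3]
grip_width: 0.085
```

Request:
step_arm --slide '[[0,0,0],[0,0,0],[0,0,0],[0,0,0]]' --twist '[[0,0,-0.14],[0,0,-0.14],[0,0,-0.052],[0,0,0]]' --grip '[0,0,0,0]'

```text
time_s: 1.3
tcp_pos: [0.2034, -0.5108, 0.2014]
tool_rot: [-180.0, -0.0, 104.9]
contact_force: [0.4, 0.5, -0.1]
grip_width: 0.0853
```

```bash
cat >> h.py <<'E'
from scipy.spatial.transform import Rotation as Ro
def plan(*pts,yaw=None):
    "print tool-frame shifts through world points from the measured pose"
    o=robot.get_obs();R=Ro.from_euler("xyz",o["tool_rot"],degrees=True)
    if yaw is not None: R=Ro.from_euler("xyz",[180,0,yaw],degrees=True)
    print("t",round(o["time_s"],2),"tcp",np.round(o["tcp_pos"],4),"rot",np.round(o["tool_rot"],2),"F",np.round(o["contact_force"],1),"w",round(o["grip_width"],4))
    p=o["tcp_pos"]
    for q in pts:
        s=R.inv().apply(np.array(q)-p);print(q,"slide",np.round(s,4),"rows@40mm",round(np.linalg.norm(s)/.04,1));p=np.array(q)
E
python3 - <<'E'
from h import *
plan((.4938,.143,.2),(.4938,.143,.033))
a=ray("top",260.3,125,.075);print("cup top",a,"reproj side",proj("side",a),"expected 231,255.2")
E
```

```text
t 1.3 tcp [ 0.2034 -0.5108  0.2014] rot [-1.8000e+02 -4.0000e-02  1.0493e+02] F [ 0.4  0.5 -0.1] w 0.0853
(0.4938, 0.143, 0.2) slide [0.5569 0.4491 0.0017] rows@40mm 17.9
(0.4938, 0.143, 0.033) slide [-1.00e-04  0.00e+00  1.67e-01] rows@40mm 4.2
cup top [0.66637205 0.17918214 0.075     ] reproj side [231.91169214 253.86007692] expected 231,255.2
```

Request:
step_arm --slide '[[0.03,0.024,0],[0.03,0.024,0],[0.03,0.024,0],[0.03,0.024,0],[0.03,0.024,0],[0.03,0.024,0],[0.03,0.024,0],[0.03,0.024,0]]' --twist '[[0,0,0],[0,0,0],[0,0,0],[0,0,0],[0,0,0],[0,0,0],[0,0,0],[0,0,0]]' --grip '[0,0,0,0,0,0,0,0]'

```text
time_s: 2.1
tcp_pos: [0.3275, -0.2282, 0.2017]
tool_rot: [180.0, 0.0, 104.8]
contact_force: [0.4, -0.1, 0.7]
grip_width: 0.0857
```

Request:
step_arm --slide '[[0.03,0.024,0],[0.03,0.024,0],[0.03,0.024,0],[0.03,0.024,0],[0.03,0.024,0],[0.03,0.024,0],[0.03,0.024,0],[0.03,0.024,0]]' --twist '[[0,0,0],[0,0,0],[0,0,0],[0,0,0],[0,0,0],[0,0,0],[0,0,0],[0,0,0]]' --grip '[0,0,0,0,0,0,0,0]'

```text
time_s: 2.9
tcp_pos: [0.4514, 0.0533, 0.2017]
tool_rot: [180.0, 0.0, 104.8]
contact_force: [0.5, 0.4, 0.6]
grip_width: 0.0855
```

Request:
step_arm --slide '[[0.027,0.023,0],[0.025,0.021,0],[0.02,0.018,0.02],[0.005,0.003,0.03],[0,0,0]]' --twist '[[0,0,0],[0,0,0],[0,0,0],[0,0,0],[0,0,0]]' --grip '[0,0,0,0,0]'

```text
time_s: 3.4
tcp_pos: [0.4922, 0.1431, 0.1485]
tool_rot: [-179.6, -0.0, 104.9]
contact_force: [-1.5, 0.8, 0.6]
grip_width: 0.0853
```

```bash
python3 - <<'E'
from h import *
plan((.4938,.143,.10),(.4938,.143,.033))
im=optics.get_image("side");crop("side",270,180,110,90,6,"c4.png",im)
E
```

```text
t 3.4 tcp [0.4922 0.1431 0.1485] rot [-1.7965e+02 -3.0000e-02  1.0488e+02] F [-1.5  0.8  0.6] w 0.0853
(0.4938, 0.143, 0.1) slide [-0.0006  0.0019  0.0485] rows@40mm 1.2
(0.4938, 0.143, 0.033) slide [-0.      0.0004  0.067 ] rows@40mm 1.7
```

View pics/c4.png

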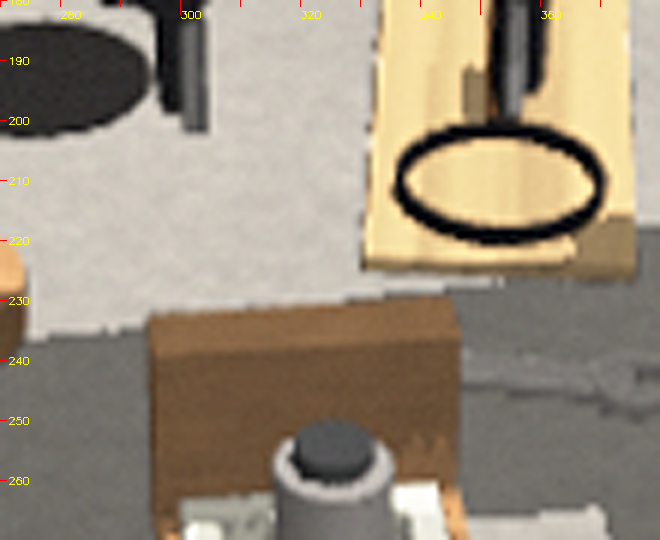

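The fingers hang clear on both sides of the foot (columns 303 and 355, foot nut at 326,253). I'll descend and grip.

Request:
step_arm --slide '[[0,0.001,0.03],[0,0,0.03],[0,0,0.025],[0,0,0.02],[0,0,0.0105],[0,0,0],[0,0,0],[0,0,0]]' --twist '[[0,0,0],[0,0,0],[0,0,0],[0,0,0],[0,0,0],[0,0,0],[0,0,0],[0,0,0]]' --grip '[0,0,0,0,0,60,120,180]'

```text
time_s: 4.25
tcp_pos: [0.4959, 0.143, 0.0375]
tool_rot: [179.9, 0.0, 104.9]
contact_force: [-0.5, 0.4, -0.4]
grip_width: 0.0437
```

Request:
step_arm --slide '[[0,0,0],[0,0,0],[0,0,0],[0,0,0],[0,0,0],[0,0,0]]' --twist '[[0,0,0],[0,0,0],[0,0,0],[0,0,0],[0,0,0],[0,0,0]]' --grip '[255,255,255,255,255,255]'

```text
time_s: 4.85
tcp_pos: [0.4959, 0.1431, 0.0371]
tool_rot: [179.9, 0.0, 104.9]
contact_force: [0.1, -0.6, 7.1]
grip_width: 0.0233
```

Request:
step_arm --slide '[[0,0,-0.01],[0,0,-0.02],[0,0,-0.03],[0,0,-0.03],[0,0,-0.03],[0,0,0]]' --twist '[[0,0,0],[0,0,0],[0,0,0],[0,0,0],[0,0,0],[0,0,0]]' --grip '[255,255,255,255,255,255]'

```text
time_s: 5.45
tcp_pos: [0.4967, 0.1433, 0.1602]
tool_rot: [179.6, 0.0, 104.9]
contact_force: [1.0, -0.2, -3.4]
grip_width: 0.0226
```

```bash
python3 - <<'E'
from h import *
plan((.660,-.177,.145),(.660,-.177,.0265))
E
```

```text
t 5.45 tcp [0.4967 0.1433 0.1602] rot [1.7965e+02 2.0000e-02 1.0490e+02] F [ 1.  -0.2 -3.4] w 0.0226
(0.66, -0.177, 0.145) slide [-0.3515  0.0753  0.0158] rows@40mm 9.0
(0.66, -0.177, 0.0265) slide [ 1.000e-04 -7.000e-04  1.185e-01] rows@40mm 3.0
```

Opening 22.6 mm is not the expected 38 mm, so I'll look before going on.

```bash
python3 - <<'E'
from h import *
im=optics.get_image("side");crop("side",270,150,110,150,4,"a.png",im)
im=optics.get_image("top");crop("top",220,170,90,110,5,"b.png",im)
a=cv2.imread("pics/a.png");b=cv2.imread("pics/b.png");b=cv2.copyMakeBorder(b,0,600-b.shape[0],0,0,0)
c=np.hstack([a,b]);c=c[:,:800] if c.shape[1]>800 else c
if c.shape[1]>800: pass
cv2.imwrite("pics/c5.png",c)
E
```

```text
(no output)
```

View pics/c5.png

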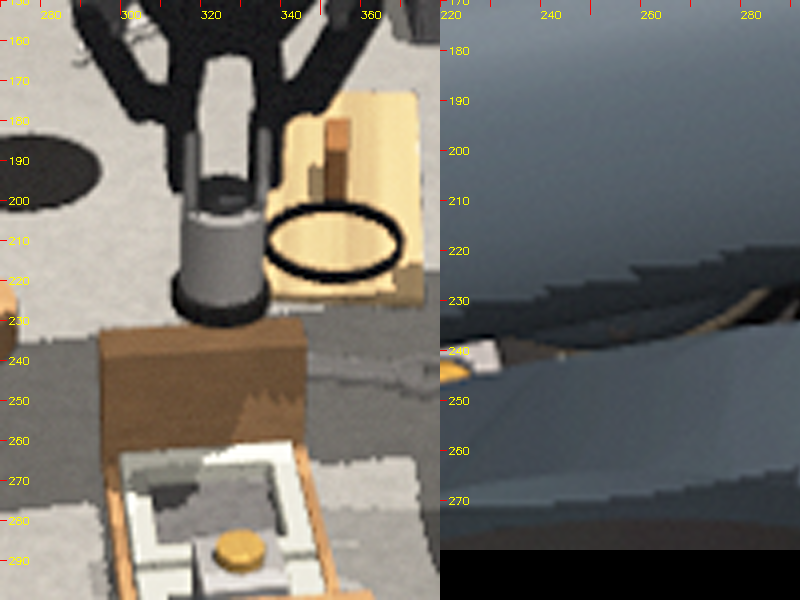

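```bash
python3 - <<'E'
from h import *
p=robot.get_obs()["tcp_pos"]
for dz in (0,.019,-.025,-.027,-.035,-.052,-.06): print(dz,proj("side",p+[0,0,dz]))
im=cv2.resize(optics.get_image("side")[140:240,280:370],None,fx=6,fy=6,interpolation=2)[:,:,::-1];cv2.imwrite("pics/c6.png",im)
E
```

```text
0 [326.7264652  214.36446258]
0.019 [326.82076495 205.28130513]
-0.025 [326.60522198 226.04287367]
-0.027 [326.59565839 226.96405923]
-0.035 [326.55760169 230.6297634 ]
-0.052 [326.4777667  238.31964386]
-0.06 [326.44067637 241.89226431]
```

View pics/c6.png

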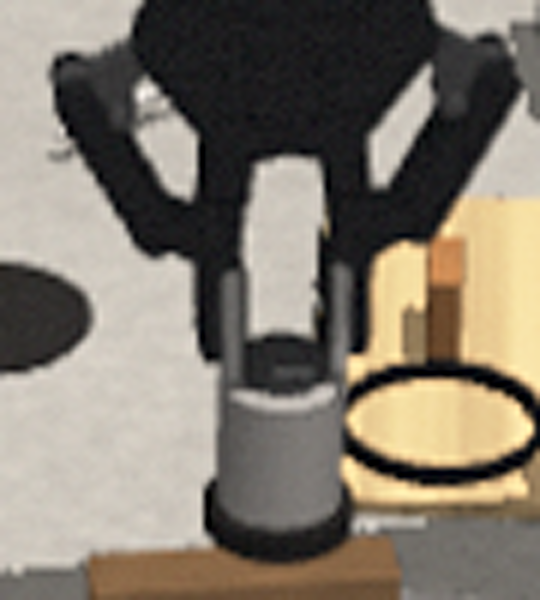

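```bash
python3 - <<'E'
from h import *
print(robot.hold_point_z,[a for a in dir(robot) if a[0]!='_'])
# open fingertips at t=3.4 seen in side view rows ~202 (x~303) and ~200 (x~354)
p=np.array([.4922,.1431,.1485]);y=np.array([np.sin(np.radians(104.88)),-np.cos(np.radians(104.88)),0])
for s in(-.05,.05):
  for dz in(0,.013,.032,.04): print(s,dz,proj("side",p+s*y+[0,0,dz]))
E
```

```text
0.0187 ['MotionError', 'get_obs', 'hold_point_z']
-0.05 0 [355.72414628 216.7446973 ]
-0.05 0.013 [355.98631204 210.60988371]
-0.05 0.032 [356.3759926  201.49115841]
-0.05 0.04 [356.54243264 197.59637582]
0.05 0 [300.31030228 219.71959681]
0.05 0.013 [300.19270679 213.56308553]
0.05 0.032 [300.01789373 204.41104629]
0.05 0.04 [299.94322032 200.50164739]
```

Measured fact: the real fingertips sit about 25 mm above the reported TCP, since the open tips show at rows 200-202 where the documented geometry gives 210-213. The foot is therefore held upright by its nut, with its bottom at TCP −25 mm. I'll park it and re-grip lower later.

Request:
step_arm --slide '[[-0.02,0.005,0],[-0.04,0.009,0],[-0.044,0.009,0],[-0.044,0.009,0],[-0.044,0.009,0],[-0.044,0.009,0],[-0.044,0.009,0],[-0.03,0.006,0.01]]' --twist '[[0,0,0],[0,0,0],[0,0,0],[0,0,0],[0,0,0],[0,0,0],[0,0,0],[0,0,0]]' --grip '[255,255,255,255,255,255,255,255]'

```text
time_s: 6.4
tcp_pos: [0.6382, -0.1426, 0.1451]
tool_rot: [-180.0, -0.0, 104.8]
contact_force: [-0.4, 0.5, -2.8]
grip_width: 0.0227
```

Request:
step_arm --slide '[[-0.02,0.005,0.01],[-0.016,0.004,0.02],[-0.005,0.001,0.03],[0,0,0.02],[0,0,0]]' --twist '[[0,0,0],[0,0,0],[0,0,0],[0,0,0],[0,0,0]]' --grip '[255,255,255,255,255]'

```text
time_s: 6.9
tcp_pos: [0.6549, -0.1762, 0.061]
tool_rot: [-179.6, -0.3, 104.9]
contact_force: [-0.8, -0.6, -2.5]
grip_width: 0.0229
```

```bash
python3 - <<'E'
from h import *
plan((.660,-.177,.045),(.660,-.177,.029))
E
```

```text
t 6.9 tcp [ 0.6549 -0.1762  0.061 ] rot [-179.58   -0.28  104.88] F [-0.8 -0.6 -2.5] w 0.0229
(0.66, -0.177, 0.045) slide [-0.0022  0.0048  0.016 ] rows@40mm 0.4
(0.66, -0.177, 0.029) slide [-0.0001  0.0001  0.016 ] rows@40mm 0.4
```

Request:
step_arm --slide '[[0,0.003,0.012],[0,0,0.01],[0,0,0.006],[0,0,0.003],[0,0,0.002],[0,0,0]]' --twist '[[0,0,0],[0,0,0],[0,0,0],[0,0,0],[0,0,0],[0,0,0]]' --grip '[255,255,255,255,255,255]'

```text
time_s: 7.5
tcp_pos: [0.6608, -0.1762, 0.0333]
tool_rot: [180.0, 0.0, 104.9]
contact_force: [0.3, 0.0, -2.8]
grip_width: 0.0229
```

```bash
python3 - <<'E'
from h import *
plan((.4727,.2365,.15),yaw=107)
E
```

```text
t 7.5 tcp [ 0.6608 -0.1762  0.0333] rot [1.7999e+02 1.0000e-02 1.0490e+02] F [ 0.3  0.  -2.8] w 0.0229
(0.4727, 0.2365, 0.15) slide [ 0.4496 -0.0592 -0.1167] rows@40mm 11.7
```

Request:
step_arm --slide '[[0,0,0.003],[0,0,0.001],[0,0,0.001],[0,0,0]]' --twist '[[0,0,0],[0,0,0],[0,0,0],[0,0,0]]' --grip '[255,255,255,255]'

```text
time_s: 7.9
tcp_pos: [0.6609, -0.1762, 0.0285]
tool_rot: [180.0, 0.0, 104.9]
contact_force: [0.2, -0.8, -0.9]
grip_width: 0.0229
```

Request:
step_arm --slide '[[0,0,0.0005],[0,0,0],[0,0,0],[0,0,0],[0,0,0],[0,0,0],[0,0,-0.01],[0,0,-0.02]]' --twist '[[0,0,0],[0,0,0],[0,0,0],[0,0,0],[0,0,0],[0,0,0],[0,0,0],[0,0,0]]' --grip '[255,200,150,100,50,0,0,0]'

```text
time_s: 8.7
tcp_pos: [0.6599, -0.1759, 0.0571]
tool_rot: [-179.9, -0.1, 104.9]
contact_force: [-0.1, -0.0, -0.6]
grip_width: 0.0853
```

Request:
step_arm --slide '[[0,0,-0.04],[0,0,-0.04],[0.02,-0.003,-0.015],[0.04,-0.005,0],[0.044,-0.006,0],[0.044,-0.006,0],[0.044,-0.006,0],[0.044,-0.006,0]]' --twist '[[0,0,-0.037],[0,0,0],[0,0,0],[0,0,0],[0,0,0],[0,0,0],[0,0,0],[0,0,0]]' --grip '[0,0,0,0,0,0,0,0]'

```text
time_s: 9.5
tcp_pos: [0.5602, 0.0415, 0.1536]
tool_rot: [179.9, 0.0, 107.0]
contact_force: [0.4, -0.2, 0.1]
grip_width: 0.0854
```

Request:
step_arm --slide '[[0.044,-0.006,0],[0.044,-0.006,0],[0.044,-0.006,0],[0.044,-0.006,0],[0.03,-0.004,0],[0.0077,-0.001,0],[0,0,0],[0,0,0]]' --twist '[[0,0,0],[0,0,0],[0,0,0],[0,0,0],[0,0,0],[0,0,0],[0,0,0],[0,0,0]]' --grip '[0,0,0,0,0,0,0,0]'

```text
time_s: 10.3
tcp_pos: [0.4713, 0.2353, 0.153]
tool_rot: [180.0, 0.0, 107.0]
contact_force: [-0.2, -0.2, 0.9]
grip_width: 0.0851
```

```bash
python3 - <<'E'
from h import *
plan((.4727,.2365,.10),(.4727,.2365,.010))
im=optics.get_image("side");crop("side",250,160,130,150,4,"c7.png",im)
E
```

```text
t 10.3 tcp [0.4713 0.2353 0.153 ] rot [1.7997e+02 1.0000e-02 1.0700e+02] F [-0.2 -0.2  0.9] w 0.0851
(0.4727, 0.2365, 0.1) slide [0.0007 0.0017 0.053 ] rows@40mm 1.3
(0.4727, 0.2365, 0.01) slide [ 0.   -0.    0.09] rows@40mm 2.2
```

View pics/c7.png

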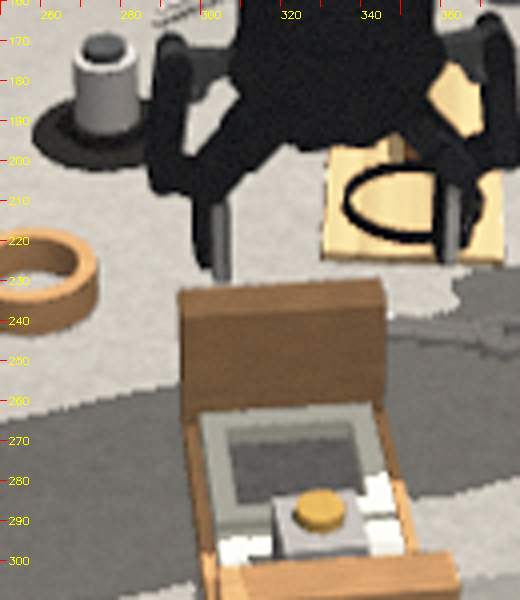

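The foot stands upright on the mat, about (273,188). The block (port at 327,288) is centred between the open fingers (303 and 361).

Request:
step_arm --slide '[[0.0007,0.0017,0.03],[0,0,0.035],[0,0,0.035],[0,0,0.025],[0,0,0.015],[0,0,0.006],[0,0,0],[0,0,0]]' --twist '[[0,0,0],[0,0,0],[0,0,0],[0,0,0],[0,0,0],[0,0,0],[0,0,0],[0,0,0]]' --grip '[0,0,0,0,0,0,0,60]'

```text
time_s: 11.15
tcp_pos: [0.4729, 0.2369, 0.0075]
tool_rot: [179.9, -0.0, 107.0]
contact_force: [-0.4, -0.2, -0.4]
grip_width: 0.0733
```

Request:
step_arm --slide '[[0,0,0],[0,0,0],[0,0,0],[0,0,0],[0,0,0],[0,0,0],[0,0,0]]' --twist '[[0,0,0],[0,0,0],[0,0,0],[0,0,0],[0,0,0],[0,0,0],[0,0,0]]' --grip '[90,120,180,255,255,255,255]'

```text
time_s: 11.85
tcp_pos: [0.4727, 0.2374, 0.0075]
tool_rot: [179.9, -0.0, 107.0]
contact_force: [-0.4, -0.8, 6.5]
grip_width: 0.0372
```

Request:
step_arm --slide '[[0,0,-0.01],[0,0,-0.02],[0,0,-0.02],[0,0,-0.01],[0,0,0],[0,0,0]]' --twist '[[0,0,0],[0,0,0],[0,0,0],[0,0,0.029],[0,0,0],[0,0,0]]' --grip '[255,255,255,255,255,255]'

```text
time_s: 12.45
tcp_pos: [0.4718, 0.237, 0.0663]
tool_rot: [-180.0, 0.0, 105.4]
contact_force: [-0.6, 0.5, -2.7]
grip_width: 0.0374
```

```bash
python3 - <<'E'
from h import *
plan((.497,.147,.067),(.497,.147,.008))
E
```

```text
t 12.45 tcp [0.4718 0.237  0.0663] rot [-179.97    0.    105.35] F [-0.6  0.5 -2.7] w 0.0374
(0.497, 0.147, 0.067) slide [-0.0935  0.0004 -0.0007] rows@40mm 2.3
(0.497, 0.147, 0.008) slide [0.    0.    0.059] rows@40mm 1.5
```

Request:
step_arm --slide '[[-0.015,0,0],[-0.03,0,0],[-0.03,0,0],[-0.0185,0.0004,0],[0,0,0],[0,0,0.015],[0,0,0.015],[0,0,0.01]]' --twist '[[0,0,0],[0,0,0],[0,0,0],[0,0,0],[0,0,0],[0,0,0],[0,0,0],[0,0,0]]' --grip '[255,255,255,255,255,255,255,255]'

```text
time_s: 13.25
tcp_pos: [0.4965, 0.147, 0.0253]
tool_rot: [-179.9, -0.0, 105.4]
contact_force: [-0.6, 0.2, -2.6]
grip_width: 0.0374
```

Request:
step_arm --slide '[[0,0,0.007],[0,0,0.005],[0,0,0.003],[0,0,0.002],[0,0,0],[0,0,0]]' --twist '[[0,0,0],[0,0,0],[0,0,0],[0,0,0],[0,0,0],[0,0,0]]' --grip '[255,255,255,255,255,255]'

```text
time_s: 13.85
tcp_pos: [0.4975, 0.1471, 0.01]
tool_rot: [180.0, 0.0, 105.4]
contact_force: [-0.2, -1.2, -2.6]
grip_width: 0.0376
```

Request:
step_arm --slide '[[0,0,0.002],[0,0,0.001],[0,0,0]]' --twist '[[0,0,0],[0,0,0],[0,0,0]]' --grip '[255,255,255]'

```text
time_s: 14.15
tcp_pos: [0.4976, 0.1471, 0.0075]
tool_rot: [180.0, 0.0, 105.4]
contact_force: [-3.5, -1.3, 8.6]
grip_width: 0.0374
```

Request:
step_arm --slide '[[0,0,0],[0,0,0],[0,0,0],[0,0,0],[0,0,-0.02],[0,0,-0.03],[0,0,-0.04],[-0.02,0.005,-0.04]]' --twist '[[0,0,0],[0,0,0],[0,0,0],[0,0,0],[0,0,0],[0,0,0],[0,0,0],[0,0,0]]' --grip '[150,80,0,0,0,0,0,0]'

```text
time_s: 14.95
tcp_pos: [0.5065, 0.13, 0.1379]
tool_rot: [-179.9, -0.0, 105.5]
contact_force: [1.5, -0.6, 0.4]
grip_width: 0.0853
```

Request:
step_arm --slide '[[-0.04,0.008,0],[-0.044,0.009,0],[-0.044,0.009,0],[-0.044,0.009,0],[-0.044,0.009,0],[-0.044,0.009,0],[-0.044,0.009,0],[-0.03,0.005,0]]' --twist '[[0,0,0],[0,0,0],[0,0,0],[0,0,0],[0,0,0],[0,0,0],[0,0,0],[0,0,0]]' --grip '[0,0,0,0,0,0,0,0]'

```text
time_s: 15.75
tcp_pos: [0.6612, -0.1779, 0.1364]
tool_rot: [180.0, 0.0, 105.3]
contact_force: [1.1, 0.7, 0.1]
grip_width: 0.0853
```

```bash
python3 - <<'E'
from h import *
plan((.6605,-.1762,.13),(.6605,-.1762,-.001))
im=optics.get_image("top");crop("top",165,183,180,115,4,"a.png",im)
im=optics.get_image("side");crop("side",220,120,180,175,4,"b.png",im)
E
```

```text
t 15.75 tcp [ 0.6612 -0.1779  0.1364] rot [1.7999e+02 2.0000e-02 1.0528e+02] F [1.1 0.7 0.1] w 0.0853
(0.6605, -0.1762, 0.13) slide [ 0.0019 -0.0002  0.0064] rows@40mm 0.2
(0.6605, -0.1762, -0.001) slide [ 0.    -0.     0.131] rows@40mm 3.3
```

View pics/a.png

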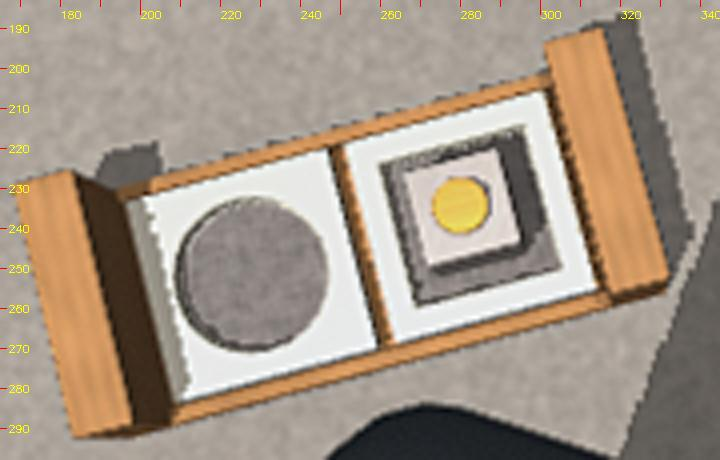

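The block stands well inside the square hole (port at 280,234) and the round nest is empty. Next I re-grip the foot by its steel cylinder.

Request:
step_arm --slide '[[0.0019,0,0.03],[0,0,0.035],[0,0,0.03],[0,0,0.02],[0,0,0.015],[0,0,0.008],[0,0,0],[0,0,0]]' --twist '[[0,0,0],[0,0,0],[0,0,0],[0,0,0],[0,0,0],[0,0,0],[0,0,0],[0,0,0]]' --grip '[0,0,0,0,0,0,0,60]'

```text
time_s: 16.65
tcp_pos: [0.6606, -0.1734, -0.0003]
tool_rot: [179.9, 0.0, 105.4]
contact_force: [0.1, -0.5, -0.5]
grip_width: 0.0732
```

Request:
step_arm --slide '[[0,0,0],[0,0,0],[0,0,0],[0,0,0],[0,0,0],[0,0,0],[0,0,0]]' --twist '[[0,0,0],[0,0,0],[0,0,0],[0,0,0],[0,0,0],[0,0,0],[0,0,0]]' --grip '[90,120,180,255,255,255,255]'

```text
time_s: 17.35
tcp_pos: [0.6606, -0.1735, -0.0003]
tool_rot: [179.9, 0.0, 105.4]
contact_force: [-1.3, 1.1, 5.9]
grip_width: 0.0369
```

```bash
python3 - <<'E'
from h import *
plan((.6605,-.1762,.10),(.4727,.2353,.10),(.4727,.2353,.008))
E
```

```text
t 17.35 tcp [ 6.606e-01 -1.735e-01 -3.000e-04] rot [1.7993e+02 4.0000e-02 1.0535e+02] F [-1.3  1.1  5.9] w 0.0369
(0.6605, -0.1762, 0.1) slide [-0.0026 -0.0006 -0.1003] rows@40mm 2.5
(0.4727, 0.2353, 0.1) slide [ 4.465e-01 -7.210e-02 -4.000e-04] rows@40mm 11.3
(0.4727, 0.2353, 0.008) slide [ 0.0001 -0.0001  0.092 ] rows@40mm 2.3
```

Request:
step_arm --slide '[[0,0,-0.01],[0,0,-0.03],[0,0,-0.04],[0,0,-0.03],[0.02,-0.003,0],[0.04,-0.0065,0],[0.044,-0.007,0],[0.044,-0.007,0]]' --twist '[[0,0,0],[0,0,0],[0,0,0],[0,0,0],[0,0,0],[0,0,0],[0,0,0],[0,0,0]]' --grip '[255,255,255,255,255,255,255,255]'

```text
time_s: 18.15
tcp_pos: [0.5969, -0.0357, 0.1089]
tool_rot: [-180.0, -0.0, 105.3]
contact_force: [1.1, 0.9, -2.3]
grip_width: 0.0364
```

Request:
step_arm --slide '[[0.044,-0.007,0],[0.044,-0.007,0],[0.044,-0.007,0],[0.044,-0.007,0],[0.044,-0.007,0],[0.044,-0.007,0],[0.03,-0.005,0],[0.0045,-0.0015,0]]' --twist '[[0,0,0],[0,0,0],[0,0,0],[0,0,0],[0,0,0],[0,0,0],[0,0,0],[0,0,0]]' --grip '[255,255,255,255,255,255,255,255]'

```text
time_s: 18.95
tcp_pos: [0.4707, 0.2406, 0.109]
tool_rot: [-180.0, -0.0, 105.5]
contact_force: [0.7, -1.9, -2.1]
grip_width: 0.0366
```

Request:
step_arm --slide '[[0,0,0],[0,0,0]]' --twist '[[0,0,0],[0,0,0]]' --grip '[255,255]'

```text
time_s: 19.15
tcp_pos: [0.4727, 0.2374, 0.1088]
tool_rot: [180.0, 0.0, 105.3]
contact_force: [0.4, -0.4, -2.3]
grip_width: 0.037
```

```bash
python3 - <<'E'
from h import *
plan((.4720,.2378,.10),(.4720,.2378,.0087))
E
```

```text
t 19.15 tcp [0.4727 0.2374 0.1088] rot [1.8000e+02 1.0000e-02 1.0533e+02] F [ 0.4 -0.4 -2.3] w 0.037
(0.472, 0.2378, 0.1) slide [ 0.0005 -0.0006  0.0088] rows@40mm 0.2
(0.472, 0.2378, 0.0087) slide [ 0.     -0.      0.0913] rows@40mm 2.3
```

Request:
step_arm --slide '[[0,0,0.025],[0,0,0.03],[0,0,0.02],[0,0,0.012],[0,0,0.007],[0,0,0.004],[0,0,0.002],[0,0,0]]' --twist '[[0,0,0],[0,0,0],[0,0,0],[0,0,0],[0,0,0],[0,0,0],[0,0,0],[0,0,0]]' --grip '[255,255,255,255,255,255,255,255]'

```text
time_s: 19.95
tcp_pos: [0.4727, 0.2382, 0.0091]
tool_rot: [180.0, -0.0, 105.4]
contact_force: [0.1, -0.1, -2.8]
grip_width: 0.0371
```

Request:
step_arm --slide '[[0,0,0.001],[0,0,0.0005],[0,0,0]]' --twist '[[0,0,0],[0,0,0],[0,0,0]]' --grip '[255,255,255]'

```text
time_s: 20.25
tcp_pos: [0.4729, 0.2383, 0.0086]
tool_rot: [179.9, -0.0, 105.4]
contact_force: [-2.5, -1.8, 10.5]
grip_width: 0.0364
```

Request:
step_arm --slide '[[0,0,0],[0,0,0],[0,0,0],[0,0,0],[0,0,-0.02],[0,0,-0.03],[0,0,-0.04],[0,0,-0.04]]' --twist '[[0,0,0],[0,0,0],[0,0,0],[0,0,0],[0,0,0],[0,0,0],[0,0,0],[0,0,0]]' --grip '[150,80,0,0,0,0,0,0]'

```text
time_s: 21.05
tcp_pos: [0.472, 0.238, 0.1384]
tool_rot: [-180.0, 0.0, 105.4]
contact_force: [0.5, -0.3, -0.1]
grip_width: 0.0853
```

Request:
step_arm --slide '[[-0.04,-0.0107,0],[-0.04,-0.0107,0],[-0.04,-0.0107,0],[-0.04,-0.0107,0],[-0.04,-0.0107,0],[-0.04,-0.0107,0],[-0.04,-0.0107,0],[-0.04,-0.0107,0]]' --twist '[[0,0,0],[0,0,0],[0,0,0],[0,0,0],[0,0,0],[0,0,0],[0,0,0],[0,0,0]]' --grip '[0,0,0,0,0,0,0,0]'

```text
time_s: 21.85
tcp_pos: [0.4744, -0.0948, 0.1374]
tool_rot: [180.0, 0.0, 105.4]
contact_force: [0.4, 1.3, -0.5]
grip_width: 0.0856
```

Request:
step_arm --slide '[[-0.04,-0.0107,0],[-0.04,-0.0107,0],[-0.0043,0,0],[0,0,0],[0,0,0]]' --twist '[[0,0,0],[0,0,0],[0,0,0.084],[0,0,0.084],[0,0,0]]' --grip '[0,0,0,0,0]'

```text
time_s: 22.35
tcp_pos: [0.4761, -0.1804, 0.1371]
tool_rot: [-180.0, -0.0, 95.6]
contact_force: [0.1, -0.3, 0.2]
grip_width: 0.0855
```

```bash
python3 - <<'E'
from h import *
plan((.4768,-.1802,.10),(.4768,-.1802,-.003))
im=optics.get_image("top");crop("top",165,183,180,115,3,"a.png",im)
im=optics.get_image("side");crop("side",280,115,110,80,5,"b.png",im)
a=cv2.imread("pics/a.png");b=cv2.imread("pics/b.png")
w=max(a.shape[1],b.shape[1]);print(a.shape,b.shape)
b=cv2.resize(b,None,fx=.47,fy=.47);b=cv2.copyMakeBorder(b,0,a.shape[0]-b.shape[0],0,0,0);cv2.imwrite("pics/c8.png",np.hstack([a,b]))
E
```

```text
t 22.35 tcp [ 0.4761 -0.1804  0.1371] rot [-1.7999e+02 -1.0000e-02  9.5620e+01] F [ 0.1 -0.3  0.2] w 0.0855
(0.4768, -0.1802, 0.1) slide [0.0001 0.0007 0.0371] rows@40mm 0.9
(0.4768, -0.1802, -0.003) slide [-0.     0.     0.103] rows@40mm 2.6
(345, 540, 3) (400, 550, 3)
```

View pics/c8.png

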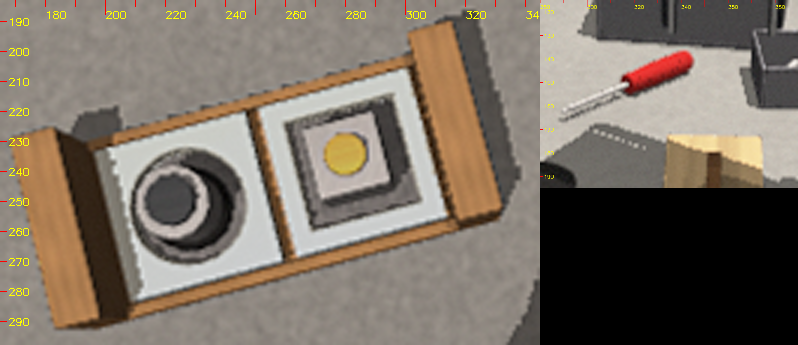

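The foot is centred in the round nest (nut at 221,250) and the block is in the square nest. Next I grip the divider handle.

Request:
step_arm --slide '[[0,0.0007,0.03],[0,0,0.035],[0,0,0.035],[0,0,0.025],[0,0,0.012],[0,0,0.006],[0,0,0],[0,0,0]]' --twist '[[0,0,0],[0,0,0],[0,0,0],[0,0,0],[0,0,0],[0,0,0],[0,0,0],[0,0,0]]' --grip '[0,0,0,0,0,0,0,60]'

```text
time_s: 23.25
tcp_pos: [0.4776, -0.1802, -0.0048]
tool_rot: [179.9, 0.0, 95.8]
contact_force: [-0.3, -0.0, 0.7]
grip_width: 0.0731
```

Request:
step_arm --slide '[[0,0,0],[0,0,0],[0,0,0],[0,0,0],[0,0,0],[0,0,0],[0,0,0],[0,0,0]]' --twist '[[0,0,0],[0,0,0],[0,0,0],[0,0,0],[0,0,0],[0,0,0],[0,0,0],[0,0,0]]' --grip '[120,180,220,255,255,255,255,255]' --grip_force 60

```text
time_s: 24.05
tcp_pos: [0.4773, -0.1802, -0.0053]
tool_rot: [180.0, 0.0, 95.7]
contact_force: [-0.5, 0.9, 6.6]
grip_width: 0.0128
```

Request:
step_arm --slide '[[0,0,-0.005],[0,0,-0.01],[0,0,-0.015],[0,0,0]]' --twist '[[0,0,0],[0,0,0],[0,0,0],[0,0,0]]' --grip '[255,255,255,255]'

```text
time_s: 24.45
tcp_pos: [0.4779, -0.1805, 0.026]
tool_rot: [179.9, 0.1, 95.7]
contact_force: [-0.3, -0.1, -2.3]
grip_width: 0.0127
```

```bash
python3 - <<'E'
from h import *
plan()
im=optics.get_image("side");crop("side",290,120,120,125,5,"c9.png",im)
E
```

```text
t 24.45 tcp [ 0.4779 -0.1805  0.026 ] rot [1.7986e+02 9.0000e-02 9.5730e+01] F [-0.3 -0.1 -2.3] w 0.0127
```

View pics/c9.png

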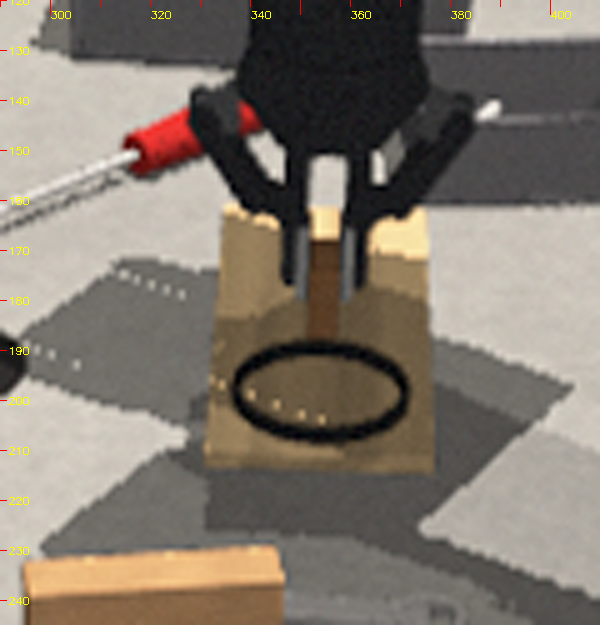

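The divider is lifted and level, held at the handle. Raise and turn it to the crate's yaw.

Request:
step_arm --slide '[[0,0,-0.02],[0,0,-0.03],[0,0,-0.03],[0,0,-0.02],[0,0,0],[0,0,0],[0,0,0],[0,0,0]]' --twist '[[0,0,0],[0,0,0],[0,0,-0.04],[0,0,-0.06],[0,0,-0.06],[0,0,-0.006],[0,0,0],[0,0,0]]' --grip '[255,255,255,255,255,255,255,255]'

```text
time_s: 25.3
tcp_pos: [0.4765, -0.1798, 0.1235]
tool_rot: [-179.9, -0.1, 105.2]
contact_force: [0.0, -0.4, -1.9]
grip_width: 0.0129
```

```bash
python3 - <<'E'
from h import *
plan((.4850,.191,.127),(.4850,.191,.0747))
E
```

```text
t 25.3 tcp [ 0.4765 -0.1798  0.1235] rot [-1.7994e+02 -5.0000e-02  1.0516e+02] F [ 0.  -0.4 -1.9] w 0.0129
(0.485, 0.191, 0.127) slide [ 0.3557  0.1052 -0.0033] rows@40mm 9.3
(0.485, 0.191, 0.0747) slide [-0.      0.0001  0.0523] rows@40mm 1.3
```

Request:
step_arm --slide '[[0.015,0.0045,0],[0.025,0.0075,0],[0.03,0.009,0],[0.03,0.009,0],[0.03,0.009,0],[0.03,0.009,0],[0.03,0.009,0],[0.03,0.009,0]]' --twist '[[0,0,0],[0,0,0],[0,0,0],[0,0,0],[0,0,0],[0,0,0],[0,0,0],[0,0,0]]' --grip '[255,255,255,255,255,255,255,255]'

```text
time_s: 26.1
tcp_pos: [0.4821, 0.0516, 0.1239]
tool_rot: [-180.0, -0.0, 105.2]
contact_force: [-0.1, -0.3, -2.4]
grip_width: 0.0125
```

Request:
step_arm --slide '[[0.03,0.009,0],[0.03,0.009,0],[0.03,0.009,0],[0.025,0.007,0],[0.015,0.0035,0],[0.0057,0.0007,0],[0,0,0],[0,0,0]]' --twist '[[0,0,0],[0,0,0],[0,0,0],[0,0,0],[0,0,0],[0,0,0],[0,0,0],[0,0,0]]' --grip '[255,255,255,255,255,255,255,255]'

```text
time_s: 26.9
tcp_pos: [0.4838, 0.1898, 0.1241]
tool_rot: [-180.0, 0.0, 105.2]
contact_force: [0.1, -0.5, -2.4]
grip_width: 0.0129
```

```bash
python3 - <<'E'
from h import *
plan((.4850,.191,.12),(.4850,.191,.0747))
im=optics.get_image("side");crop("side",270,180,120,170,3,"a.png",im)
a=cv2.imread("pics/a.png")
im=optics.get_image("top");crop("top",160,180,140,170,3,"b.png",im)
cv2.imwrite("pics/c10.png",np.hstack([a,cv2.imread("pics/b.png")]))
E
```

```text
t 26.9 tcp [0.4838 0.1898 0.1241] rot [-1.7998e+02  1.0000e-02  1.0521e+02] F [ 0.1 -0.5 -2.4] w 0.0129
(0.485, 0.191, 0.12) slide [0.0008 0.0014 0.0041] rows@40mm 0.1
(0.485, 0.191, 0.0747) slide [0.     0.     0.0453] rows@40mm 1.1
```

View pics/c10.png

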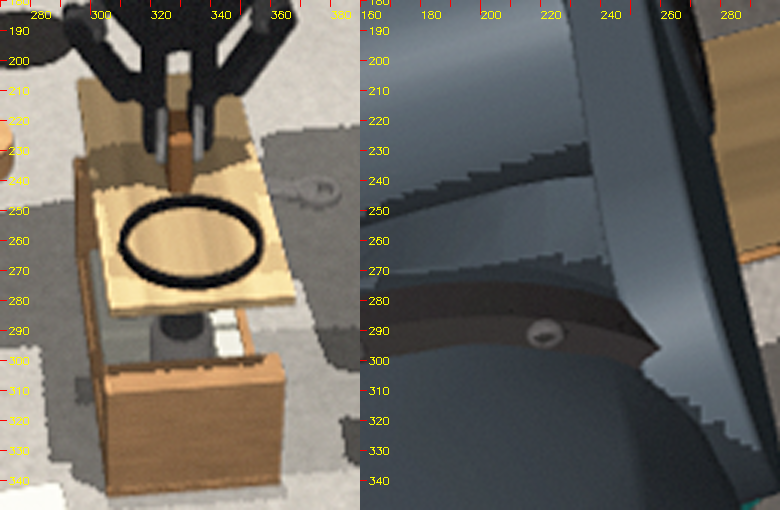

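Side view: the divider hangs level and aligned above the crate ends. Lowering.

Request:
step_arm --slide '[[0.0008,0.0014,0.015],[0,0,0.015],[0,0,0.008],[0,0,0.005],[0,0,0.003],[0,0,0],[0,0,0]]' --twist '[[0,0,0],[0,0,0],[0,0,0],[0,0,0],[0,0,0],[0,0,0],[0,0,0]]' --grip '[255,255,255,255,255,255,255]'

```text
time_s: 27.7
tcp_pos: [0.4853, 0.1918, 0.0786]
tool_rot: [180.0, -0.0, 105.2]
contact_force: [0.0, 1.1, -1.3]
grip_width: 0.0129
```

Request:
step_arm --slide '[[0,0,0.002],[0,0,0.001],[0,0,0]]' --twist '[[0,0,0],[0,0,0],[0,0,0]]' --grip '[255,255,255]'

```text
time_s: 28.0
tcp_pos: [0.485, 0.1917, 0.0751]
tool_rot: [-180.0, 0.0, 105.2]
contact_force: [-0.0, 0.9, -2.2]
grip_width: 0.0129
```

Request:
step_arm --slide '[[0,0,0.001],[0,0,0.0005],[0,0,0]]' --twist '[[0,0,0],[0,0,0],[0,0,0]]' --grip '[255,255,255]'

```text
time_s: 28.3
tcp_pos: [0.4852, 0.1918, 0.0747]
tool_rot: [180.0, 0.0, 105.2]
contact_force: [-4.2, -1.7, 11.8]
grip_width: 0.0128
```

Request:
step_arm --slide '[[0,0,0],[0,0,0],[0,0,0],[0,0,0],[0,0,-0.02],[0,0,-0.03],[0,0,-0.04],[0,0,-0.04]]' --twist '[[0,0,0],[0,0,0],[0,0,0],[0,0,0],[0,0,0],[0,0,0],[0,0,0],[0,0,0]]' --grip '[150,80,0,0,0,0,0,0]' --grip_force 20

```text
time_s: 29.1
tcp_pos: [0.4847, 0.1916, 0.2049]
tool_rot: [-180.0, -0.0, 105.2]
contact_force: [-0.2, -0.2, -0.6]
grip_width: 0.0856
```

```bash
python3 - <<'E'
from h import *
a=ray("top",260.3,125,.075)[:2];b=ray("side",231,255.2,.075)[:2];c=(a+b)/2;print(a,b,c)
plan((*c,.2),(*c,.013))
E
```

```text
[0.66637205 0.17918214] [0.66688853 0.18353053] [0.66663029 0.18135633]
t 29.1 tcp [0.4847 0.1916 0.2049] rot [-179.95   -0.    105.24] F [-0.2 -0.2 -0.6] w 0.0856
(np.float64(0.6666302936244017), np.float64(0.18135633484872904), 0.2) slide [-0.0577  0.1728  0.0048] rows@40mm 4.6
(np.float64(0.6666302936244017), np.float64(0.18135633484872904), 0.013) slide [-0.00e+00  1.00e-04  1.87e-01] rows@40mm 4.7
```

Request:
step_arm --slide '[[-0.007,0.02,0],[-0.012,0.036,0],[-0.012,0.036,0],[-0.012,0.036,0],[-0.01,0.03,0],[-0.0047,0.0148,0.02],[0,0,0.03],[0,0,0]]' --twist '[[0,0,0],[0,0,0],[0,0,0],[0,0,0],[0,0,0],[0,0,0],[0,0,0],[0,0,0]]' --grip '[0,0,0,0,0,0,0,0]'

```text
time_s: 29.9
tcp_pos: [0.665, 0.1809, 0.1491]
tool_rot: [-179.6, -0.0, 105.2]
contact_force: [-0.2, -0.4, -0.3]
grip_width: 0.0852
```

```bash
python3 - <<'E'
from h import *
plan((.6666,.1810,.10),(.6666,.1810,.015))
im=optics.get_image("side");crop("side",180,180,200,170,2,"a.png",im)
im=optics.get_image("top");crop("top",160,170,190,135,4,"b.png",im)
a=cv2.imread("pics/a.png");b=cv2.imread("pics/b.png")
im=np.vstack([cv2.copyMakeBorder(a,0,0,0,b.shape[1]-a.shape[1],0),b]);print(im.shape)
cv2.imwrite("pics/c11.png",cv2.resize(im,None,fx=.68,fy=.68,interpolation=3) if im.shape[0]>860 else cv2.resize(im,(int(im.shape[1]*600/im.shape[0]),600),interpolation=3))
E
```

```text
t 29.9 tcp [0.665  0.1809 0.1491] rot [-1.7957e+02 -3.0000e-02  1.0522e+02] F [-0.2 -0.4 -0.3] w 0.0852
(0.6666, 0.181, 0.1) slide [-0.0003  0.0019  0.0491] rows@40mm 1.2
(0.6666, 0.181, 0.015) slide [-0.      0.0006  0.085 ] rows@40mm 2.1
(880, 760, 3)
```

View pics/c11.png

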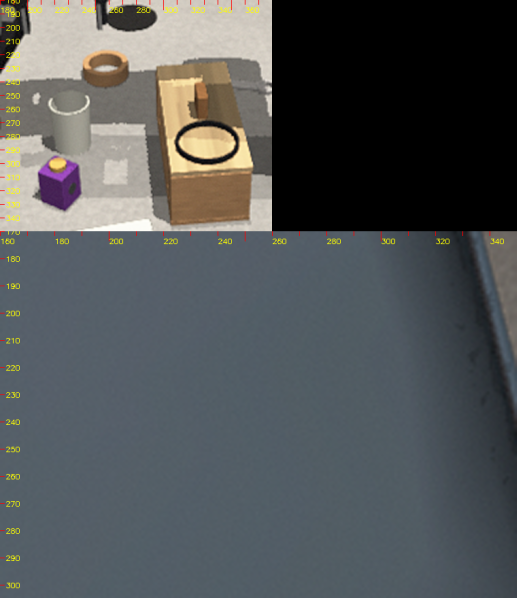

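Request:
step_arm --slide '[[0,0.0019,0.03],[0,0,0.035],[0,0,0.035],[0,0,0.025],[0,0,0.012],[0,0,0.006],[0,0,0],[0,0,0]]' --twist '[[0,0,0],[0,0,0],[0,0,0],[0,0,0],[0,0,0],[0,0,0],[0,0,0],[0,0,0]]' --grip '[0,0,0,0,0,0,0,40]' --grip_force 20

```text
time_s: 30.8
tcp_pos: [0.6698, 0.1822, 0.0125]
tool_rot: [179.9, 0.0, 105.2]
contact_force: [0.8, -0.1, 0.1]
grip_width: 0.0732
```

Request:
step_arm --slide '[[0,0,0],[0,0,0],[0,0,0],[0,0,0],[0,0,0],[0,0,0],[0,0,0],[0,0,0]]' --twist '[[0,0,0],[0,0,0],[0,0,0],[0,0,0],[0,0,0],[0,0,0],[0,0,0],[0,0,0]]' --grip '[60,80,100,120,150,150,150,150]'

```text
time_s: 31.6
tcp_pos: [0.6692, 0.182, 0.0117]
tool_rot: [179.9, 0.0, 105.2]
contact_force: [-2.3, -0.9, 5.4]
grip_width: 0.0541
```

Request:
step_arm --slide '[[0,0,-0.005],[0,0,-0.015],[0,0,-0.03],[0,0,-0.04],[0,0,-0.04],[0,0,-0.02],[0,0,0],[0,0,0]]' --twist '[[0,0,0],[0,0,0],[0,0,0],[0,0,0],[0,0,0],[0,0,0],[0,0,0],[0,0,0]]' --grip '[150,150,150,150,150,150,150,150]'

```text
time_s: 32.4
tcp_pos: [0.6686, 0.1819, 0.1609]
tool_rot: [180.0, 0.0, 105.2]
contact_force: [-0.5, 0.4, -0.6]
grip_width: 0.0544
```

```bash
python3 - <<'E'
from h import *
print(ray("side",332.2,284.4,.096))
plan((.4674,.2573,.15))
im=optics.get_image("side");crop("side",180,130,200,190,3,"c12.png",im)
E
```

```text
[0.46678218 0.26417623 0.096     ]
t 32.4 tcp [0.6686 0.1819 0.1609] rot [179.99   0.   105.24] F [-0.5  0.4 -0.6] w 0.0544
(0.4674, 0.2573, 0.15) slide [ 0.1256 -0.1743  0.0108] rows@40mm 5.4
```

View pics/c12.png

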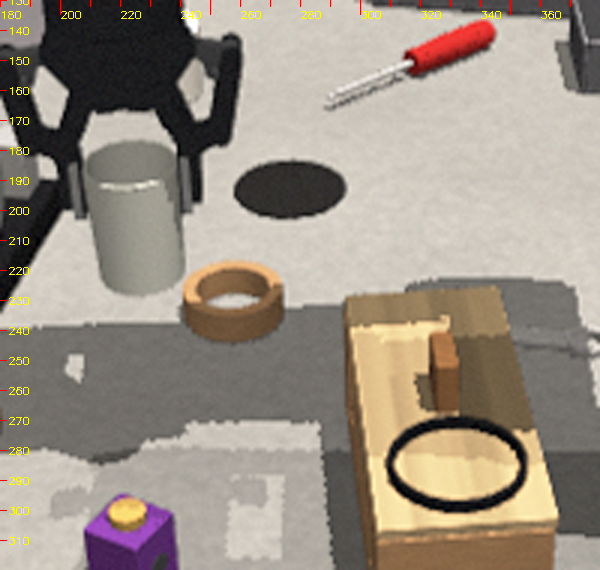

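The cup is held upright, hanging at about (227,205) px. The divider lies square on the crate with its rim at (332,284).

Request:
step_arm --slide '[[0.01,-0.0135,0],[0.018,-0.025,0],[0.022,-0.03,0],[0.022,-0.03,0],[0.022,-0.03,0],[0.018,-0.025,0],[0.01,-0.015,0],[0.0044,-0.006,0]]' --twist '[[0,0,0],[0,0,0],[0,0,0],[0,0,0],[0,0,0],[0,0,0],[0,0,0],[0,0,0]]' --grip '[150,150,150,150,150,150,150,150]'

```text
time_s: 33.25
tcp_pos: [0.4652, 0.2583, 0.1596]
tool_rot: [-179.9, 0.0, 105.3]
contact_force: [0.1, 0.2, -1.2]
grip_width: 0.0538
```

Request:
step_arm --slide '[[0,0,0],[0,0,0.01],[0,0,0.015],[0,0,0.01],[0,0,0.004],[0,0,0],[0,0,0]]' --twist '[[0,0,0],[0,0,0],[0,0,0],[0,0,0],[0,0,0],[0,0,0],[0,0,0]]' --grip '[150,150,150,150,150,150,150]'

```text
time_s: 33.95
tcp_pos: [0.4676, 0.258, 0.1219]
tool_rot: [180.0, -0.0, 105.2]
contact_force: [0.2, -0.3, -0.4]
grip_width: 0.0538
```

```bash
python3 - <<'E'
from h import *
plan((.467,.258,.0997))
im=optics.get_image("side");crop("side",280,190,100,110,5,"c13.png",im)
E
```

```text
t 33.95 tcp [0.4676 0.258  0.1219] rot [179.98  -0.   105.23] F [ 0.2 -0.3 -0.4] w 0.0538
(0.467, 0.258, 0.0997) slide [ 0.0001 -0.0006  0.0222] rows@40mm 0.6
```

View pics/c13.png

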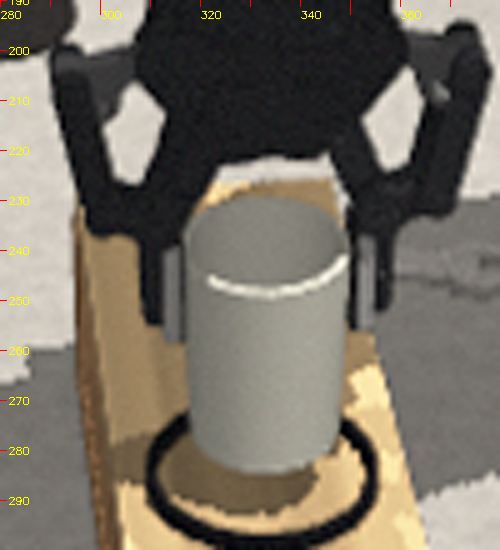

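```bash
python3 - <<'E'
from h import *
c,f,R,t=cal("side");o=-R.T@t
def ctr(u,v,z,r):
    p=ray("side",u,v,z);d=(o-p)[:2];return p[:2]-r*d/np.linalg.norm(d)
print("cup",ctr(333,284.4,.1102,.0245),"ring",ctr(332.5,299.4,.088,.040))
E
```

```text
cup [0.46634133 0.25713236] ring [0.46719328 0.25348889]
```

The cup is about 2–3 mm too far along +y relative to the rim. I'll shift 2.5 mm and lower.

Request:
step_arm --slide '[[-0.0025,0,0.006],[0,0,0.006],[0,0,0.004],[0,0,0.003],[0,0,0.002],[0,0,0],[0,0,0]]' --twist '[[0,0,0],[0,0,0],[0,0,0],[0,0,0],[0,0,0],[0,0,0],[0,0,0]]' --grip '[150,150,150,150,150,150,150]'

```text
time_s: 34.7
tcp_pos: [0.4679, 0.2557, 0.1008]
tool_rot: [180.0, -0.0, 105.2]
contact_force: [0.5, 0.7, -1.1]
grip_width: 0.054
```

Request:
step_arm --slide '[[0,0,0.0005],[0,0,0]]' --twist '[[0,0,0],[0,0,0]]' --grip '[150,150]'

```text
time_s: 34.9
tcp_pos: [0.4679, 0.2557, 0.1003]
tool_rot: [180.0, -0.0, 105.2]
contact_force: [-0.0, 0.7, -0.7]
grip_width: 0.0541
```

Request:
step_arm --slide '[[0,0,0.0008],[0,0,0]]' --twist '[[0,0,0],[0,0,0]]' --grip '[150,150]'

```text
time_s: 35.1
tcp_pos: [0.468, 0.2557, 0.0997]
tool_rot: [180.0, -0.0, 105.2]
contact_force: [-0.4, -0.3, 3.5]
grip_width: 0.0537
```

Request:
step_arm --slide '[[0,0,0],[0,0,0],[0,0,0],[0,0,0],[0,0,0],[0,0,-0.02],[0,0,-0.03],[0,0,-0.04]]' --twist '[[0,0,0],[0,0,0],[0,0,0],[0,0,0],[0,0,0],[0,0,0],[0,0,0],[0,0,0]]' --grip '[100,70,30,0,0,0,0,0]'

```text
time_s: 35.9
tcp_pos: [0.467, 0.2553, 0.1892]
tool_rot: [-179.8, 0.0, 105.2]
contact_force: [0.5, -0.1, 0.7]
grip_width: 0.0853
```

Request:
step_arm --slide '[[0,0,-0.04],[-0.04,-0.005,-0.01],[-0.045,-0.01,0],[-0.045,-0.01,0],[-0.045,-0.01,0],[-0.045,-0.01,0],[-0.045,-0.01,0],[-0.045,-0.01,0]]' --twist '[[0,0,0],[0,0,0],[0,0,0],[0,0,0],[0,0,0],[0,0,0],[0,0,0],[0,0,0]]' --grip '[0,0,0,0,0,0,0,0]'

```text
time_s: 36.7
tcp_pos: [0.4864, -0.0624, 0.2395]
tool_rot: [180.0, 0.0, 105.2]
contact_force: [0.9, 0.3, 0.3]
grip_width: 0.0852
```

Request:
step_arm --slide '[[-0.04,-0.01,0],[-0.02,0,0],[0,0,0],[0,0,0],[0,0,0]]' --twist '[[0,0,0],[0,0,0],[0,0,0],[0,0,0],[0,0,0]]' --grip '[0,0,0,0,0]'

```text
time_s: 37.2
tcp_pos: [0.4926, -0.1201, 0.2393]
tool_rot: [-180.0, -0.0, 105.3]
contact_force: [-0.5, 0.8, -0.3]
grip_width: 0.0856
```

```bash
python3 - <<'E'
from h import *
plan()
im=optics.get_image("top");crop("top",165,170,185,130,3,"a.png",im)
im=optics.get_image("side");crop("side",280,180,80,130,3,"b.png",im)
a=cv2.imread("pics/a.png");b=cv2.imread("pics/b.png")
cv2.imwrite("pics/c14.png",np.hstack([a,b]))
E
```

```text
t 37.2 tcp [ 0.4926 -0.1201  0.2393] rot [-1.7999e+02 -2.0000e-02  1.0529e+02] F [-0.5  0.8 -0.3] w 0.0856
```

No pictures are left, so the last check is numeric, from masks in the top image.

```bash
python3 - <<'E'
from h import *
im=optics.get_image("top").copy();h=cv2.cvtColor(im,cv2.COLOR_RGB2HSV)
c0=proj("top",[.4674,.2573,.096]);print("expected ring px",c0,"cup rim px",proj("top",[.4674,.2573,.163]))
roi=np.zeros(im.shape[:2],np.uint8);cv2.circle(roi,tuple(int(x) for x in c0),34,255,-1)
def big(m):
    cs,_=cv2.findContours(m,cv2.RETR_EXTERNAL,cv2.CHAIN_APPROX_NONE);return max(cs,key=cv2.contourArea)
ring=((h[...,2]<45)*roi).astype(np.uint8)
ys,xs=np.nonzero(ring);print("ring dark bbox",xs.min(),xs.max(),ys.min(),ys.max())
cup=(((h[...,1]<40)&(h[...,2]>60))*roi).astype(np.uint8)
k=big(cup);e=cv2.fitEllipse(k);print("cup ellipse",e,"bbox",cv2.boundingRect(k))
w=(((h[...,0]<25)&(h[...,1]>70)&(h[...,2]>60))*255).astype(np.uint8);w[:170]=0;w[300:]=0;w[:,:150]=0;w[:,345:]=0
w=cv2.morphologyEx(w|roi,cv2.MORPH_OPEN,np.ones((3,3)));r=cv2.minAreaRect(big(w));b=cv2.boxPoints(r)
P=np.array([ray("top",u,v,.088)[:2] for u,v in b]);print("div centre",P.mean(0),"sides",np.linalg.norm(P[0]-P[1]),np.linalg.norm(P[1]-P[2]))
v=P[0]-P[1] if np.linalg.norm(P[0]-P[1])>.15 else P[1]-P[2];print("yaw",np.degrees(np.arctan2(v[1],v[0]))%180)
print("ring centre world",ray("top",(xs.min()+xs.max())/2,(ys.min()+ys.max())/2,.096)[:2],"cup world",ray("top",*e[0],.163)[:2])
E
```

```text
expected ring px [203.10874893 251.43455907] cup rim px [190.47855956 247.29561108]
ring dark bbox 176 231 226 278
cup ellipse ((195.1641387939453, 248.8488311767578), (40.659698486328125, 45.683135986328125), 112.07258605957031) bbox (173, 227, 48, 42)
div centre [0.48396595 0.19315793] sides 0.23797373295423135 0.10836745388599921
yaw 105.286061755738
ring centre world [0.46656957 0.25670109] cup world [0.46535123 0.25101201]
```

```bash
cat > fit.py <<'E'
from h import *
th=np.linspace(0,2*np.pi,90,endpoint=False)
D={}
for n in("top","side"):
    g=cv2.cvtColor(optics.get_image(n),cv2.COLOR_RGB2GRAY);g=cv2.resize(g,None,fx=2,fy=2,interpolation=cv2.INTER_CUBIC)
    D[n]=np.minimum(cv2.distanceTransform(255-cv2.Canny(g,50,120),cv2.DIST_L2,5)/2,4)
def cost(n,x,y,z,r):
    p=np.array([proj(n,[x+r*np.cos(a),y+r*np.sin(a),z]) for a in th])*2
    return D[n][np.clip(p[:,1].astype(int),0,959),np.clip(p[:,0].astype(int),0,1279)].mean()
def best(n,x0,y0,zs,rs):
    return min((np.mean([cost(n,x0+i*.001,y0+j*.001,z,r) for r in rs]),round(x0+i*.001,4),round(y0+j*.001,4),z) for z in zs for i in range(-12,13,2) for j in range(-12,13,2))
if __name__=="__main__":
  for n in D:
    print(n,"cup top",best(n,.467,.256,[.163],[.028,.0265]),"if on ring",best(n,.467,.256,[.171],[.028,.0265]),"ring",best(n,.467,.256,[.096],[.04,.036]))
E
python3 fit.py
```

```text
Traceback (most recent call last):
  File "fit.py", line 14, in <module>
    print(n,"cup top",best(n,.467,.256,[.163],[.028,.0265]),"if on ring",best(n,.467,.256,[.171],[.028,.0265]),"ring",best(n,.467,.256,[.096],[.04,.036]))
                      ~~~~^^^^^^^^^^^^^^^^^^^^^^^^^^^^^^^^^
  File "fit.py", line 11, in best
    return min((np.mean([cost(n,x0+i*.001,y0+j*.001,z,r) for r in rs]),round(x0+i*.001,4),round(y0+j*.001,4),z) for z in zs for i in range(-12,13,2) for j in range(-12,13,2))
  File "fit.py", line 11, in <genexpr>
    return min((np.mean([cost(n,x0+i*.001,y0+j*.001,z,r) for r in rs]),round(x0+i*.001,4),round(y0+j*.001,4),z) for z in zs for i in range(-12,13,2) for j in range(-12,13,2))
                         ~~~~^^^^^^^^^^^^^^^^^^^^^^^^^^^
  File "fit.py", line 8, in cost
    p=np.array([proj(n,[x+r*np.cos(a),y+r*np.sin(a),z]) for a in th])*2
                ~~~~^^^^^^^^^^^^^^^^^^^^^^^^^^^^^^^^^^^
  File "h.py", line 19, in proj
    c,f,R,t=cal(n); p=R@np.array(X)+t; return np.array([c["cx"]+f*p[0]/p[2],c["cy"]+f*p[1]/p[2]])
            ~~~^^^
  File "h.py", line 14, in cal
    c=optics.calibration(n);return c,240/np.tan(np.radians(c["vfov"]/2)),np.array(c["R"]),np.array(c["t"])
ValueError: time passes only in moves, steps and waits
```

```bash
sed -i 's/^def cal(n)/import functools\n@functools.cache\ndef cal(n)/' h.py; python3 fit.py; python3 -c "
from h import *;plan()"
```

```text
top cup top (np.float32(0.4488889), 0.467, 0.252, 0.163) if on ring (np.float32(0.46493113), 0.465, 0.25, 0.171) ring (np.float32(0.7720586), 0.467, 0.256, 0.096)
side cup top (np.float32(0.35666665), 0.467, 0.254, 0.163) if on ring (np.float32(0.38944447), 0.465, 0.268, 0.171) ring (np.float32(1.3576055), 0.469, 0.256, 0.096)
t 37.55 tcp [ 0.4928 -0.1207  0.2394] rot [180.     0.   105.27] F [ 0.2  0.4 -0.6] w 0.0855
```

Both cameras agree on the cup standing at height 0.163 m (top), within about 4 mm of the rim centre. Handing in.

```bash
python3 -c "
from bench import workorder;print(workorder.sign_off())"
```

```text
the job is handed in; nothing more can be done
None
```

The job is done and handed in, with the clock at about 37.6 s of the 128 s allowed. I parked the foot on the mat, moved the block to the square nest, then put the foot in the round nest. After that I laid the divider across the crate ends, handle up, and stood the cup in its rim. The arm is clear with the gripper open.

**Last checks:**
- **Foot and block:** in the top view before the divider went on, both stood upright in their nests. The foot measured about 2 mm from its nest centre; the block's port sat near the middle of the square hole. They are now hidden under the divider and were not seen again.
- **Divider:** a colour mask in the top image put it about 2 mm from the crate centre. Its yaw was 105.3°, against about 105.2° for the crate.
- **Cup:** an outline fit in both cameras gave (0.467, 0.252–0.254) with the top at its standing height. The rim centre is at about (0.467, 0.256), so the cup is 2–4 mm off, inside the 14 mm limit.

**Disagreements:**
- **Fingertip height:** the fingertips are about 25 mm higher than the documented tool point. The first grasp therefore took the foot by its nut; I allowed for this afterwards and gripped its steel cylinder for the final move.
- **Side camera:** it read about 4 mm more in y than the top camera.
- **Cup mask:** a simple colour mask put the cup about 6 mm off the rim centre. It took in the cup's side wall, so I trusted the outline fit instead.
- **Last picture:** it could not be viewed because the 16-picture limit was reached, so the final check was numeric only.

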